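Seat a machined housing in the locating fixture and hold it there

TASK

Take the aluminium housing with the square neck out of the green tray and set it flat on the steel fixture plate, its long side facing the blue fence and well clear of the yellow end stop. Push its long side flush against the blue fence first, while still a centimetre or more from the end stop, then slide it along the fence until its end meets the yellow stop. Finish while holding it there, flat on the plate and pressed firmly against fence and stop together, without letting go; leave the other parts in the tray, the bin and the ring where they are.

Things in the scene. Friction and masses are not known exactly. Their poses are not given: they have to be found in the camera images.
- housing_center (a point): Centre of the housing to be seated, 36 mm above its underside; z up. Bare aluminium, 0.3 to 0.55 kg, 72 mm high: a rectangular foot 50 (its x) x 70 (its y) x 36 mm high, on its middle a square neck 30 x 30 x 36 mm with a dark bore on top. Starts upright in one of the three tray pockets.
- housing: The same housing; origin at the centre of its underside, same axes. It is the same after a half turn. The neck can be gripped on either pair of sides; seated, only the neck rises above fence and stop.
- fixture: Steel fixture plate, fixed to the bench, 190 (x) x 200 (y) x 20 mm thick. Origin at bench level, 5 mm further along +x than the plate's centre; the plate spans x -100 to +90 mm and y -100 to +100 mm, its top at 20 mm. Carries the blue fence and the yellow end stop; all three are rigid and ground smooth (friction about 0.25).
- fence: Rigid blue fence on the plate, 170 mm long (y), 18 mm thick, 30 mm high above the plate, axes parallel to the fixture's. Origin at the middle of the foot of its working face, on the plate's top; the face looks to -x, its body lies on the +x side. The seated housing's centre is 25 mm to -x of this origin.
- endstop: Rigid yellow end stop on the plate, square to the fence, at a different place along it each time: 50 mm long (x), 18 mm thick, 30 mm high above the plate, axes parallel to the fixture's. Origin at the middle of the foot of its working face, on the plate's top; the face looks to +y, its body lies on the -y side. The seated housing's centre is 35 mm to +y of this origin.
- tray: Green plastic parts tray, heavy, stays put: 306 (x) x 116 (y) x 42 mm high, walls and floor 5 mm, two dividers making three pockets in a row along x, about 98 mm apart. Origin under its centre, at bench level.
- hub1: Bystander: round steel flanged hub, 72 mm across, 56 mm high, standing in a tray pocket; origin at the centre of its underside.
- hub2: Bystander: a second hub like hub1.
- bin: Bystander: loose open yellow bin 80 x 100 x 50 mm, just beyond the work; origin under its centre.
- ringgauge: Bystander: loose dark steel ring, 48 mm across, 18 mm high, on the bench between tray and fixture; origin at the centre of its underside.
Things that resemble listed ones, but are neither listed nor needed, are in the scene too. Leave any purple or red look-alike of the housing alone.

How it is judged:
By the outcome, as a careful person would: the job done as asked, in the order asked, and still so for the second after the job is handed in, while the arm keeps its last pose, push and grip.
It also fails if it takes over 64 s, if anything falls off the work surface, if the arm or the gripper's body presses on something with over 40 N, if the wrist force passes 120 N, or if a joint passes its speed limit or range.

ROBOT

A 6-joint arm with a two-finger parallel gripper is mounted at the origin on the work surface. World frame = base frame: x ahead of the robot, y to its left, z up, the work surface at z = 0. Lengths are in m, angles in rad, forces in N, time in s.
With the tool pointing down it reaches from about 0.25 to 0.775 m from the base axis. Payload 4 kg.
Tool frame: the origin (TCP) lies midway between the tips of the shut fingers; the grasp point (between the pads) lies 19 mm behind it; z points along the fingers, y is the direction in which the jaws open and shut (so a half turn about z gives the same grasp; the last joint's range is limited). The gripper opens to 94 mm and grips with 3 to 60 N. Pads are 16 mm wide; open, the fingers measure 119 mm over their backs; the gripper's body (75 mm by 177 mm) begins 78 mm behind the grasp point.
Start: joints at [1.04, 0.087, 1.371, -0, 1.684, -0.103], TCP at [0.228, 0.5, 0.206] pointing down, gripper open.
Joint ranges: [-3.1, 3.1], [-0.76, 2.03], [0.27, 2.55], [-1.08, 4.22], [0.17, 2.65], [-2.57, 2.57]. Speed limits (rad/s): [2.79, 2.79, 3.14, 3.14, 3.14, 3.14].

INTERFACE

Orientations are given as [roll, pitch, yaw] about the fixed x, y, z axes, in that order (R = Rz(yaw) Ry(pitch) Rx(roll)).
In Python, from bench import robot gives the robot as it stands.
- The arm moves only by the tool drive_tool, never from a script. Its argument "series" is a list that holds one entry, the list of rows, each a list of 7 numbers: the turn, a rotation vector about the tool's x, y, z in rad, then the shift along the tool's x, y, z in cm, then the opening in per cent of the stroke, from 0 (shut) to 100 (fully open). In form: [[[rx, ry, rz, tx, ty, tz, fingers], ...]]. A call has 1 to 20 rows; each row is the pose to reach, as a shift and turn from the pose measured when the call began, along the tool's axes at that moment; what a row does not reach only later rows make up. A row lasts 1/10 s, in which the tool goes at most 50 mm and 8.59 degrees, less where a joint would pass 70% of its speed; a pose out of reach is approached as far as the arm can. A call with a gripper value outside its range is refused whole. The fingers move at their own pace and stop on an object; the grip force is fixed at half the most. Time passes only in rows, so rows that repeat a pose let the fingers close. It gives the time, the measured TCP pose, the force and the opening at its end, in the units of the state.
- robot.get_obs(): the state, without advancing time (a new reading comes with each control period).
- robot.snapshot(name): name is "side" or "top"; returns a dict with "img" (384x512x3 uint8, blue, green, red), "depth" (384x512 float32, m along the optical axis (not along the pixel's ray), 0 where there is no reading), "vertical_fov" (degrees; the focal length in pixels is half the picture's height over the tangent of half this angle, whatever the lens; pixels are square), "cx", "cy" (the principal point, pixels), "dist_coeffs" ([k1, k2, p1, p2, k3] as OpenCV has them; the pictures are not rectified), "rvec" (rotation vector, rad) and "tvec" (3), from world to camera coordinates, as OpenCV has them. Camera axes: x right, y down, z forward; pixel columns grow to the right and rows downward; lengths in m; the calibration is good to about 2 mm. A picture is of the moment at which its call begins.
- robot.close_job(): hands the job in, once; it reports no verdict.
The state is a dict: "time": time; "joint_positions": joint angles; "qvel": joint speeds; "joint_torque": joint torques, N m; "tool_pos": TCP position; "ee_rot": TCP orientation; "wrist_force": force on the tool from outside, world axes, zero at the start; "wrist_torque": the same for the moment, N m; "width": finger opening in m.
Only numpy, scipy, OpenCV 4.12 (cv2) and the standard library are available. Lean on these libraries where they do the work, as an engineer would, in place of code of your own. Each camera call takes 0.05 s, during which the arm holds its last target.

## Working session

There is one attempt and no reset: what is moved stays moved. The work goes in short steps, Python scripts to look and compute and a tool call to move; the robot and the scene stay as the last step left them, time stands still between calls to the robot, and variables do not carry over. Pictures are saved under pics/ and viewed, and the job is handed in when it is done.

Besides the shell and the picture viewer there is one more tool, called after "Request:" as a command line: name --argument value ..., lists and objects as JSON in quotes. drive_tool: Moves the arm, as the interface text tells. Its arguments: {"type":"object","properties":{"series":{"type":"array","items":{"type":"array","items":{"type":"array","items":{"type":"number"}}}}},"required":["series"]}

```bash
ls; mkdir -p pics
python3 - <<'E'
from bench import robot
import cv2,numpy as np
print(robot.get_obs())
for n in("side","top"):
    s=robot.snapshot(n); cv2.imwrite(f"pics/{n}0.png",s["img"]); np.savez(f"{n}0.npz",**s)
    print(n,{k:v for k,v in s.items() if k not in("img","depth")})
E
```

```text
pics
{'time': 0.0, 'joint_positions': array([ 1.03986331e+00,  8.79483612e-02,  1.37223887e+00, -3.07053641e-05,
        1.68362737e+00, -1.03083055e-01]), 'qvel': array([-0.00030159, -0.0008264 , -0.00021796,  0.00106375, -0.00030814,
       -0.00102324]), 'joint_torque': array([-1.98774255e-04, -3.40190935e+01, -3.02421892e+01,  7.17311958e-02,
        3.29877832e-02, -1.64940998e-04]), 'tool_pos': array([0.22792509, 0.49993685, 0.20431564]), 'ee_rot': array([-3.13937936e+00, -1.98283964e-04,  2.71373905e+00]), 'wrist_force': array([-0.18033715,  1.15527096,  0.04381031]), 'wrist_torque': array([0.03793498, 0.03533991, 0.00449799]), 'width': 0.09392425170712315}
side {'vertical_fov': 54.77642499463278, 'cx': 253.1071194133989, 'cy': 194.9200211787491, 'dist_coeffs': array([-0.01756061,  0.        ,  0.        ,  0.        ,  0.        ]), 'rvec': array([ 0.23520124, -2.73517195,  1.34519848]), 'tvec': array([0.57158605, 0.11747772, 0.8976747 ])}
top {'vertical_fov': 57.724448695195875, 'cx': 249.76253456617934, 'cy': 194.11089753294746, 'dist_coeffs': array([-0.08048087,  0.        ,  0.        ,  0.        ,  0.        ]), 'rvec': array([ 2.13047055, -2.14421302,  0.16367054]), 'tvec': array([0.00449907, 0.55700571, 0.67512743])}
```

View pics/top0.png

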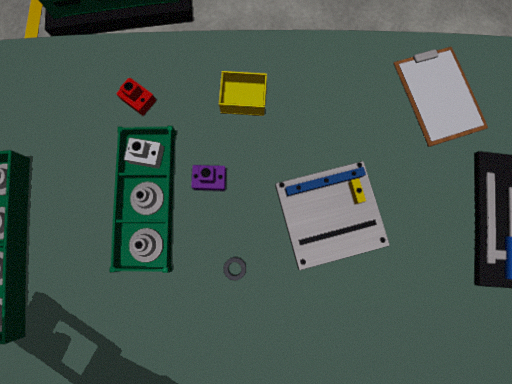

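View pics/side0.png

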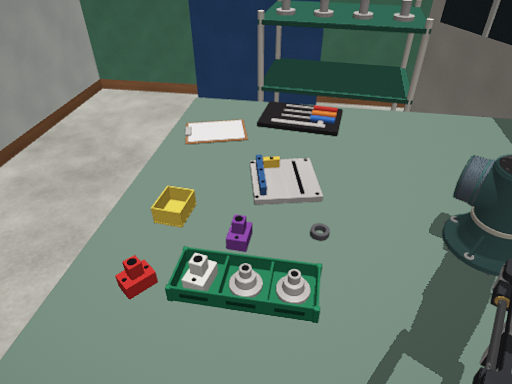

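The top view shows the bare aluminium housing in the upper tray pocket near pixel (143,150), with the hubs at (147,198) and (146,245). The fixture is around (332,215), its fence at (325,181) and its stop at (358,190). The ring is at (235,268), the bin at (243,93), and the purple look-alike at (208,177). Next I'll measure these.

```bash
cat > h.py <<'E'
import numpy as np,cv2
from scipy.spatial.transform import Rotation as Ro
def world(s):
    d=np.asarray(s["depth"],float);h,w=d.shape;f=h/2/np.tan(np.radians(float(s["vertical_fov"]))/2)
    K=np.array([[f,0,float(s["cx"])],[0,f,float(s["cy"])],[0,0,1]])
    u,v=np.meshgrid(np.arange(w),np.arange(h))
    p=cv2.undistortPoints(np.stack([u,v],-1).reshape(-1,1,2).astype(np.float64),K,np.asarray(s["dist_coeffs"])).reshape(h,w,2)
    P=np.dstack([p[...,0]*d,p[...,1]*d,d])
    R=cv2.Rodrigues(np.asarray(s["rvec"]))[0]
    W=(P-np.asarray(s["tvec"]))@R; W[d==0]=np.nan
    return W
def rect(p):
    (c,sz,a)=cv2.minAreaRect((p*1000).astype(np.float32)); return np.round(c,1),np.round(sz,1),round(a,1)
E
python3 - <<'E'
from h import *
for n in("top","side"):
    s=dict(np.load(n+"0.npz"));W=world(s);hsv=cv2.cvtColor(s["img"],cv2.COLOR_BGR2HSV);H,S,V=[hsv[...,i].astype(int) for i in range(3)]
    ok=np.isfinite(W[...,2]);X,Y,Z=[W[...,i] for i in range(3)]
    print(n)
    def rep(nm,m):
        m=m&ok; l,lab,st,ce=cv2.connectedComponentsWithStats(m.astype(np.uint8))
        for i in range(1,l):
            if st[i,4]>15:
                p=W[lab==i]; print(nm,st[i,:5],"z",np.round(np.percentile(p[:,2],[5,50,95]),4),"med",np.round(np.median(p[:,:2],0),4),rect(p[:,:2]))
    rng=(abs(X)<0.8)&(abs(Y)<0.9)&(Z<0.15)
    rep("blue",rng&(H>100)&(H<120)&(S>150)&(Z>0.035))
    rep("yel",rng&(H>20)&(H<35)&(S>150)&(Z>0.02))
    rep("green",rng&(H>60)&(H<85)&(S>200)&(Z>0.033))
    rep("grey",rng&(S<60)&(V>90)&(Z>0.01)&(Z<0.03))
    rep("neck",rng&(S<80)&(Z>0.066)&(Z<0.09))
    rep("foot",rng&(S<80)&(Z>0.03)&(Z<0.05))
    if n=="top":
        for q in[(143,150),(137,146),(153,152),(147,198),(235,268),(208,177),(243,93),(332,215),(300,140)]: print(q,np.round(W[q[1],q[0]],4))
    y,x=(slice(115,180),slice(105,240)) if n=="top" else (slice(200,340),slice(150,350))
    cv2.imwrite(f"pics/crop_{n}.png",cv2.resize(s["img"][y,x],None,fx=5 if n=="top" else 4,fy=5 if n=="top" else 4,interpolation=cv2.INTER_CUBIC)[:600,:800])
E
```

```text
top
blue [286 167  79  28 633] z [0.0476 0.0496 0.0515] med [ 0.5824 -0.1531] (array([ 583. , -155.7]), array([ 17.6, 168.8]), 14.3)
yel [219  84  47  29 408] z [0.0224 0.0427 0.0512] med [0.7505 0.0186] (array([774.1,  16.2]), array([99.1, 53.7]), 87.1)
yel [349 178  17  25 238] z [0.0336 0.0494 0.052 ] med [ 0.5625 -0.2198] (array([ 564.8, -222.9]), array([54.3, 20.4]), 8.4)
green [ 110  126   63  146 1377] z [0.0345 0.0407 0.0435] med [0.5525 0.2239] (array([554.4, 227.1]), array([120.4, 307.8]), 89.9)
green [   0  150   22  194 1940] z [0.0357 0.0585 0.0703] med [0.4496 0.5007] (array([453.5, 515.8]), array([396.7,  51.7]), 5.4)
grey [ 276  161  113  109 6564] z [0.0178 0.0199 0.022 ] med [ 0.507  -0.1686] (array([ 517.3, -173.8]), array([190. , 200.2]), 14.3)
grey [  0 164   7   5  30] z [0.0139 0.0176 0.0201] med [0.6301 0.5627] (array([630.3, 563.2]), array([18.5, 10.6]), 85.6)
grey [487 172  19  91 827] z [0.0235 0.0258 0.0279] med [ 0.4906 -0.5254] (array([ 507.2, -535.8]), array([ 43.3, 199.6]), 85.1)
grey [130 182  33  32 415] z [0.0137 0.0165 0.0198] med [0.5504 0.2172] (
[... 4505 characters left out ...]
26 0.0739 0.0751] med [0.5988 0.093 ] (array([599.4,  94. ]), array([11.3, 15. ]), 88.5)
neck [189 252  19  17 228] z [0.0679 0.0775 0.0795] med [0.652 0.238] (array([653.9, 233.9]), array([31.4, 31.2]), 81.7)
neck [128 260   8   5  25] z [0.072  0.074  0.0753] med [0.7874 0.2606] (array([788. , 261.3]), array([14.2, 11.1]), 26.0)
foot [182 259  35  32 486] z [0.0319 0.0416 0.0454] med [0.6453 0.2514] (array([654.7, 239.5]), array([81.2, 54.4]), 83.8)
foot [235 269  22  18 226] z [0.0313 0.0402 0.0459] med [0.5531 0.2385] (array([555.6, 231.4]), array([44. , 37.2]), 6.3)
foot [283 274  22  19 240] z [0.0312 0.0403 0.0481] med [0.4544 0.2371] (array([455.4, 229.7]), array([35.9, 44.4]), 85.9)
```

View pics/crop_top.png

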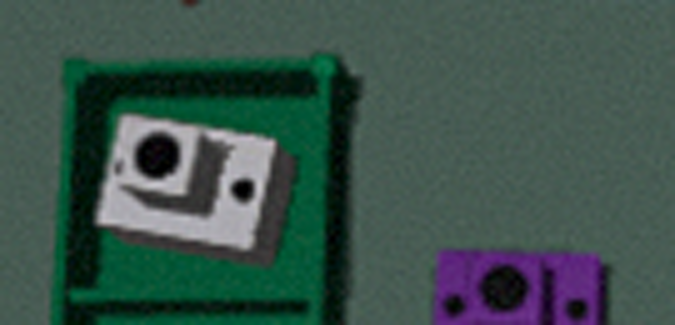

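The sizes agree with the listing: neck top 77 mm (5 + 72), foot 70x51, plate 190x200, fence top 50 mm. The housing is at about (0.653, 0.232) with its long axis at 79.6°, and the fixture yaw is about 14.3°. I'll grip with the jaws along the housing's x axis (tool yaw 79.6°).

```bash
cat >> h.py <<'E'
FY=14.3; PC=np.array([.5173,-.1735])
def plate(x,y):  # plate-centre coords (m) -> world
    a=np.radians(FY);return PC+[x*np.cos(a)-y*np.sin(a),x*np.sin(a)+y*np.cos(a)]
def to_plate(p):
    a=np.radians(FY);d=np.asarray(p)[...,:2]-PC;return np.stack([d[...,0]*np.cos(a)+d[...,1]*np.sin(a),-d[...,0]*np.sin(a)+d[...,1]*np.cos(a)],-1)
def step(o,pos,yaw):
    R0=Ro.from_euler('xyz',o["ee_rot"]);R1=Ro.from_euler('xyz',[np.pi,0,np.radians(yaw)])
    print("t",round(o["time"],2),"rv",np.round((R0.inv()*R1).as_rotvec(),3),"cm",np.round(R0.inv().apply(np.array(pos)-o["tool_pos"])*100,2))
E
python3 - <<'E'
from h import *
from bench import robot
o=robot.get_obs(); step(o,[.6534,.232,.15],79.6)
print(plate(.034,-.0153),plate(.019,.02))
E
```

```text
t 0.1 rv [-2.000e-03  1.000e-03  1.324e+00] cm [-49.83  -6.72   5.45]
[ 0.55402562 -0.17992797] [ 0.53077132 -0.1494267 ]
```

Request:
drive_tool --series '[[[0,0,1.324,-49.8,-6.7,5.4,60],[0,0,1.324,-49.8,-6.7,5.4,60],[0,0,1.324,-49.8,-6.7,5.4,60],[0,0,1.324,-49.8,-6.7,5.4,60],[0,0,1.324,-49.8,-6.7,5.4,60],[0,0,1.324,-49.8,-6.7,5.4,60],[0,0,1.324,-49.8,-6.7,5.4,60],[0,0,1.324,-49.8,-6.7,5.4,60],[0,0,1.324,-49.8,-6.7,5.4,60],[0,0,1.324,-49.8,-6.7,5.4,60],[0,0,1.324,-49.8,-6.7,5.4,60],[0,0,1.324,-49.8,-6.7,5.4,60],[0,0,1.324,-49.8,-6.7,5.4,60],[0,0,1.324,-49.8,-6.7,5.4,60],[0,0,1.324,-49.8,-6.7,5.4,60],[0,0,1.324,-49.8,-6.7,5.4,60],[0,0,1.324,-49.8,-6.7,5.4,60],[0,0,1.324,-49.8,-6.7,5.4,60]]]'

```text
time: 1.9
tool_pos: [0.653, 0.2327, 0.1507]
ee_rot: [-3.141, 0.002, 1.39]
wrist_force: [0.3, -0.6, 1.1]
width: 0.0567
```

Run:
```python
from h import *
from bench import robot
o=robot.get_obs(); print(o["wrist_force"],o["tool_pos"],o["ee_rot"],o["width"]);step(o,[.6534,.232,.046],79.6)
s=robot.snapshot("side"); cv2.imwrite("pics/s1.png",cv2.resize(s["img"][130:330,120:380],None,fx=3,fy=3))
```

```text
[ 0.25202632 -0.55147401  1.05658712] [0.65298427 0.23265246 0.15073406] [-3.14121684e+00  1.74915066e-03  1.39027131e+00] 0.05673870226919657
t 1.9 rv [-0.     0.002  0.001] cm [-0.04  0.06 10.47]
```

View pics/s1.png

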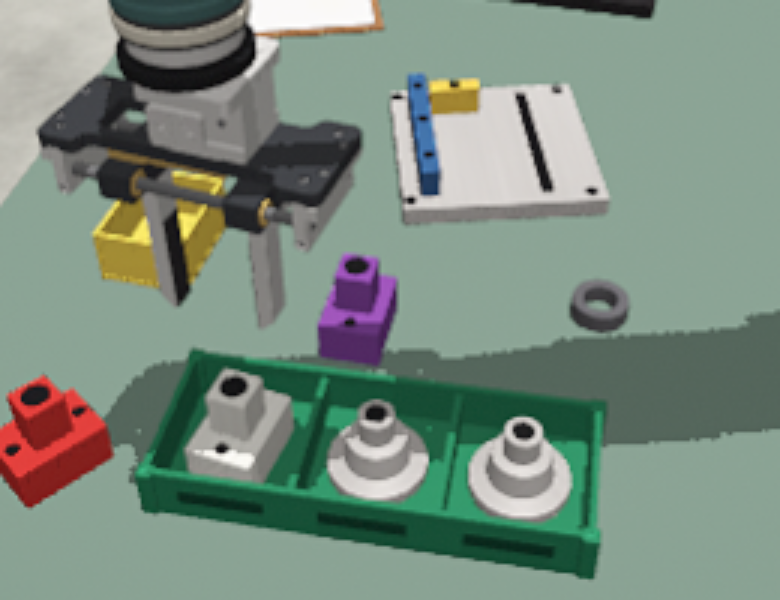

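The open gripper hangs directly above the housing in the left pocket (crop (240,400)), with the jaws across its short side and nothing in the way. Descending.

Request:
drive_tool --series '[[[0,0,0,0,0,3,60],[0,0,0,0,0,6,60],[0,0,0,0,0,9,60],[0,0,0,0,0,10.4,60],[0,0,0,0,0,10.4,60],[0,0,0,0,0,10.4,60],[0,0,0,0,0,10.4,60]]]'

```text
time: 2.65
tool_pos: [0.6544, 0.2328, 0.0492]
ee_rot: [3.138, -0.0, 1.39]
wrist_force: [-1.1, -0.5, 0.1]
width: 0.056
```

Run:
```python
from h import *
from bench import robot
s=robot.snapshot("side"); cv2.imwrite("pics/s2.png",cv2.resize(s["img"][180:330,130:330],None,fx=4,fy=4))
```

```text
(no output)
```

View pics/s2.png

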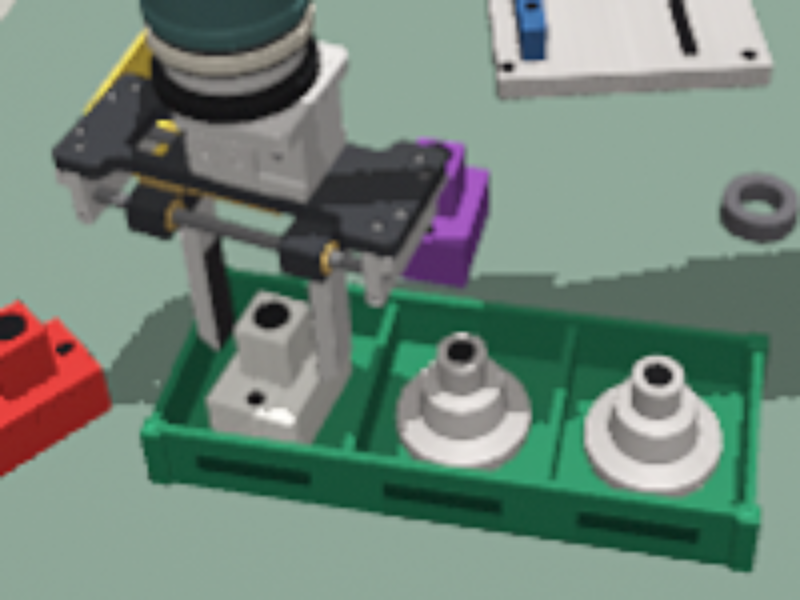

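Run:
```python
from h import *
from bench import robot
o=robot.get_obs();print(o["time"],o["tool_pos"],o["ee_rot"])
for n,r in (("side",(130,180,4)),):
    s=robot.snapshot(n);im=s["img"].copy();h=384;f=h/2/np.tan(np.radians(s["vertical_fov"])/2)
    K=np.array([[f,0,s["cx"]],[0,f,s["cy"]],[0,0,1]])
    P=[(*o["tool_pos"][:2],.049),(*o["tool_pos"][:2],.077),(.6534,.232,.077)]
    q=cv2.projectPoints(np.array(P),s["rvec"],s["tvec"],K,s["dist_coeffs"])[0].reshape(-1,2)
    print((q-[130,180])*4)
    W=world(s);Z=W[...,2];hsv=cv2.cvtColor(im,cv2.COLOR_BGR2HSV)
    m=(Z>.072)&(Z<.081)&(abs(W[...,0]-.653)<.02)&(abs(W[...,1]-.232)<.03)
    print(rect(W[m][:,:2]),m.sum())
step(o,[.6534,.232,.0465],79.6)
```

```text
2.7 [0.65437939 0.2327801  0.04927265] [ 3.13839224e+00 -6.40852293e-05  1.39010647e+00]
[[276.47736059 350.28085348]
 [271.18320091 313.75237758]
 [273.45139893 312.87955075]]
(array([653.7, 233.6]), array([31.7, 30. ]), 79.7) 189
t 2.7 rv [ 0.003 -0.     0.001] cm [-0.09 -0.08  0.28]
```

The projected TCP falls on the bore at crop (271,314), so the gripper is centred. I'll lower it 3 mm and close.

Request:
drive_tool --series '[[[0.003,0,0,-0.1,-0.08,0.3,60],[0.003,0,0,-0.1,-0.08,0.3,60],[0.003,0,0,-0.1,-0.08,0.3,60],[0.003,0,0,-0.1,-0.08,0.3,25],[0.003,0,0,-0.1,-0.08,0.3,10],[0.003,0,0,-0.1,-0.08,0.3,0],[0.003,0,0,-0.1,-0.08,0.3,0],[0.003,0,0,-0.1,-0.08,0.3,0],[0.003,0,0,-0.1,-0.08,0.3,0],[0.003,0,0,-0.1,-0.08,0.3,0],[0.003,0,0,-0.1,-0.08,0.3,0],[0.003,0,0,-0.1,-0.08,0.3,0]]]'

```text
time: 3.95
tool_pos: [0.6535, 0.2318, 0.0461]
ee_rot: [3.141, 0.0, 1.39]
wrist_force: [2.8, -0.9, -1.0]
width: 0.0299
```

Gripped at 29.9 mm, which matches the 30 mm neck. Lifting straight up.

Request:
drive_tool --series '[[[0,0,0,0,0,-1,0],[0,0,0,0,0,-3,0],[0,0,0,0,0,-6,0],[0,0,0,0,0,-9,0],[0,0,0,0,0,-12,0],[0,0,0,0,0,-14,0],[0,0,0,0,0,-14,0],[0,0,0,0,0,-14,0]]]'

```text
time: 4.75
tool_pos: [0.6526, 0.2319, 0.1851]
ee_rot: [-3.14, 0.001, 1.39]
wrist_force: [-0.2, -0.0, -6.0]
width: 0.0301
```

Run:
```python
from h import *
from bench import robot
o=robot.get_obs();print(o["wrist_force"],o["wrist_torque"],o["width"])
p=plate(.017,.022);print(p); step(o,[*p,.16],79.6+24.7)
s=robot.snapshot("side"); cv2.imwrite("pics/s3.png",cv2.resize(s["img"][130:330,120:380],None,fx=3,fy=3))
```

```text
[-0.17380005 -0.00827444 -6.01044486] [-0.11080014  0.04365225  0.02366394] 0.030087593009553274
[ 0.52833929 -0.14798267]
t 4.75 rv [-0.002  0.    -0.43 ] cm [-39.6   -5.4    2.55]
```

View pics/s3.png

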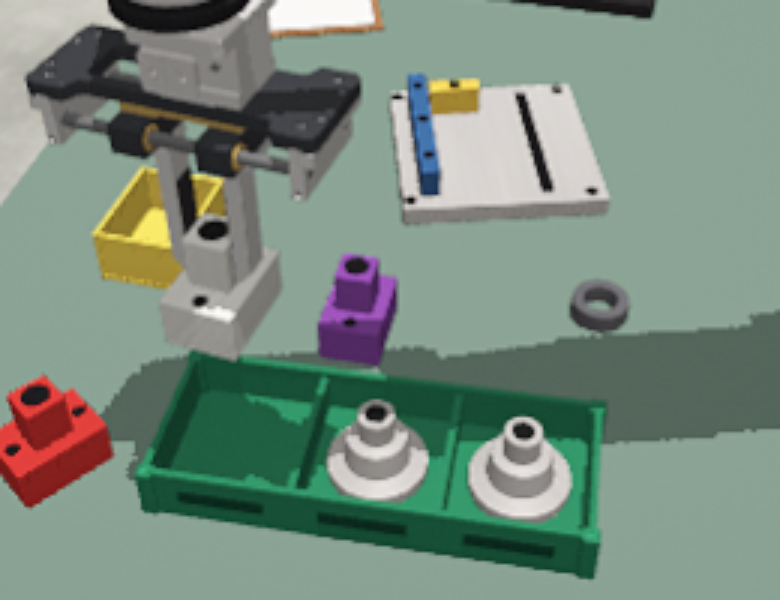

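The housing hangs upright in the gripper at crop (215,280). The pocket is empty and the hubs haven't moved. Carrying it to above the plate.

Request:
drive_tool --series '[[[0,0,-0.05,-3,-0.4,0,0],[0,0,-0.1,-7,-1,0,0],[0,0,-0.15,-11,-1.5,0,0],[0,0,-0.2,-15,-2,0,0],[0,0,-0.25,-19,-2.6,0,0],[0,0,-0.3,-23,-3.1,0,0],[0,0,-0.35,-27,-3.7,0,0],[0,0,-0.4,-31,-4.2,0,0],[0,0,-0.43,-35,-4.8,0,0],[0,0,-0.43,-38,-5.2,1,0],[0,0,-0.43,-39.6,-5.4,2.5,0],[-0.002,0,-0.43,-39.6,-5.4,2.5,0],[-0.002,0,-0.43,-39.6,-5.4,2.5,0],[-0.002,0,-0.43,-39.6,-5.4,2.5,0],[-0.002,0,-0.43,-39.6,-5.4,2.5,0]]]'

```text
time: 6.3
tool_pos: [0.5285, -0.1469, 0.16]
ee_rot: [-3.14, 0.001, 1.822]
wrist_force: [-0.2, -0.4, -4.8]
width: 0.0298
```

Run:
```python
from h import *
from bench import robot
o=robot.get_obs();print(o["tool_pos"],o["wrist_force"],o["wrist_torque"],o["width"],to_plate(o["tool_pos"]))
p=plate(.017,.022);print(p); step(o,[*p,.0635],104.3)
for n in("top","side"):
    s=robot.snapshot(n); W=world(s);Z=W[...,2]
    c=W[...,:2]-o["tool_pos"][:2]
    hsv=cv2.cvtColor(s["img"],cv2.COLOR_BGR2HSV)
    m=(Z>.10)&(Z<.165)&(np.hypot(c[...,0],c[...,1])<.05)&(hsv[...,1]<60)
    print(n,rect(W[m][:,:2]),m.sum())
    m=(Z>.145)&(Z<.16)&(np.hypot(c[...,0],c[...,1])<.05)
    print(n,rect(W[m][:,:2]),m.sum())
    x,y=(230,110) if n=="top" else (200,60)
    cv2.imwrite(f"pics/{n}4.png",cv2.resize(s["img"][y:y+150,x:x+200],None,fx=4,fy=4))
```

```text
[ 0.52854648 -0.14690363  0.16002032] [-0.17671843 -0.41272136 -4.82122586] [-0.07727613  0.02147347 -0.02121557] 0.02981866592933575 [0.0174673  0.02299443]
[ 0.52833929 -0.14798267]
t 6.3 rv [-0.001  0.001  0.002] cm [-0.09 -0.03  9.65]
top (array([ 521.1, -125.4]), array([50. , 28.2]), 13.8) 475
top (array([ 521.1, -125.5]), array([49.9, 28. ]), 14.0) 388
side (array([ 527.6, -144. ]), array([50.5, 72.3]), 14.0) 391
side (array([ 527.6, -144.1]), array([49.9, 72.3]), 14.2) 198
```

View pics/side4.png

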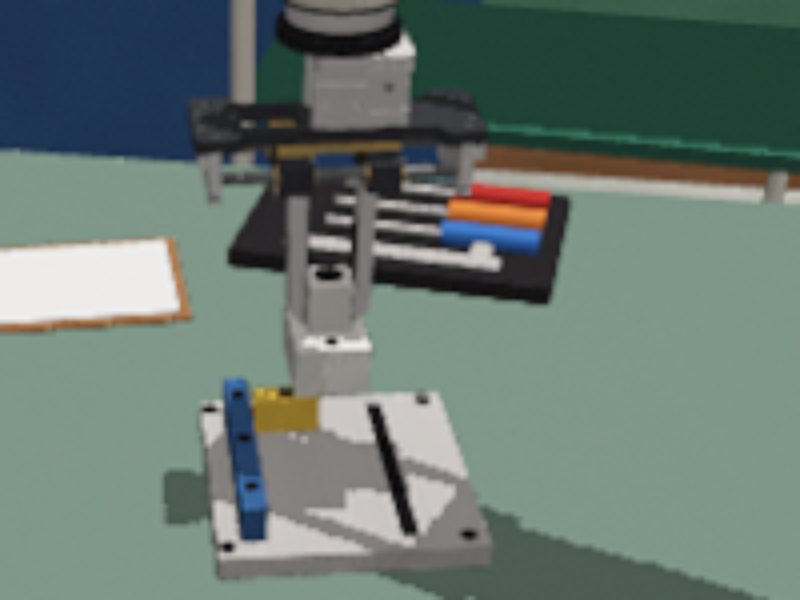

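View pics/top4.png

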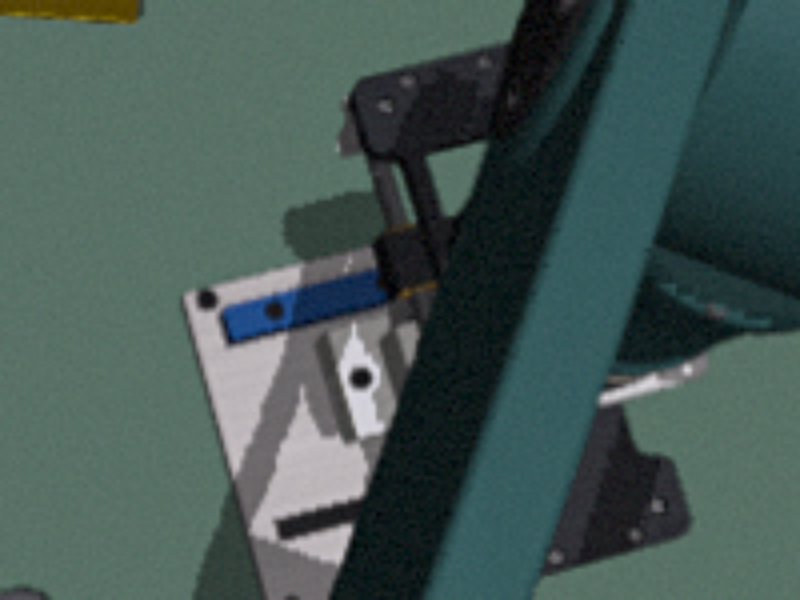

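The housing is above the plate, about 18 mm from the fence and 38 mm from the stop, and its yaw matches the fixture within about 0.3°. Lowering to just above the plate.

Request:
drive_tool --series '[[[0,0,0,-0.1,0,2.5,0],[0,0,0,-0.1,0,5,0],[0,0,0,-0.1,0,7.5,0],[-0.001,0.001,0,-0.1,0,9.2,0],[-0.001,0.001,0,-0.1,0,9.2,0],[-0.001,0.001,0,-0.1,0,9.2,0],[-0.001,0.001,0,-0.1,0,9.2,0]]]'

```text
time: 7.1
tool_pos: [0.53, -0.1486, 0.0701]
ee_rot: [3.139, 0.002, 1.822]
wrist_force: [-0.4, -0.6, -4.9]
width: 0.0295
```

Request:
drive_tool --series '[[[0.001,0.001,0,0,0,0.3,0],[0.001,0.001,0,0,0,0.6,0],[0.001,0.001,0,0,0,0.8,0],[0.001,0.001,0,0,0,0.8,0],[0.001,0.001,0,0,0,0.8,0]]]'

```text
time: 7.6
tool_pos: [0.5299, -0.1486, 0.0619]
ee_rot: [3.14, 0.001, 1.822]
wrist_force: [0.6, 0.9, -5.8]
width: 0.0295
```

Request:
drive_tool --series '[[[0,0.001,0,0,0,0.1,0],[0,0.001,0,0,0,0.2,0],[0,0.001,0,0,0,0.2,0],[0,0.001,0,0,0,0.2,0]]]'

```text
time: 8.0
tool_pos: [0.5302, -0.1487, 0.0611]
ee_rot: [3.14, 0.0, 1.822]
wrist_force: [-2.0, 1.3, 2.7]
width: 0.0299
```

Run:
```python
from h import *
from bench import robot
o=robot.get_obs();print(o["tool_pos"],o["ee_rot"],o["wrist_force"],o["wrist_torque"],o["width"],to_plate(o["tool_pos"]))
s=robot.snapshot("side"); x,y=200,60
cv2.imwrite("pics/s5.png",cv2.resize(s["img"][100:220,200:360],None,fx=5,fy=5))
```

```text
[ 0.53017563 -0.14866133  0.06108778] [3.13952019e+00 4.33851099e-04 1.82228745e+00] [-1.98135776  1.29546733  2.73329536] [ 0.08986051  0.59195067 -0.06676751] 0.029887675341666715 [0.01861182 0.02088879]
```

View pics/s5.png

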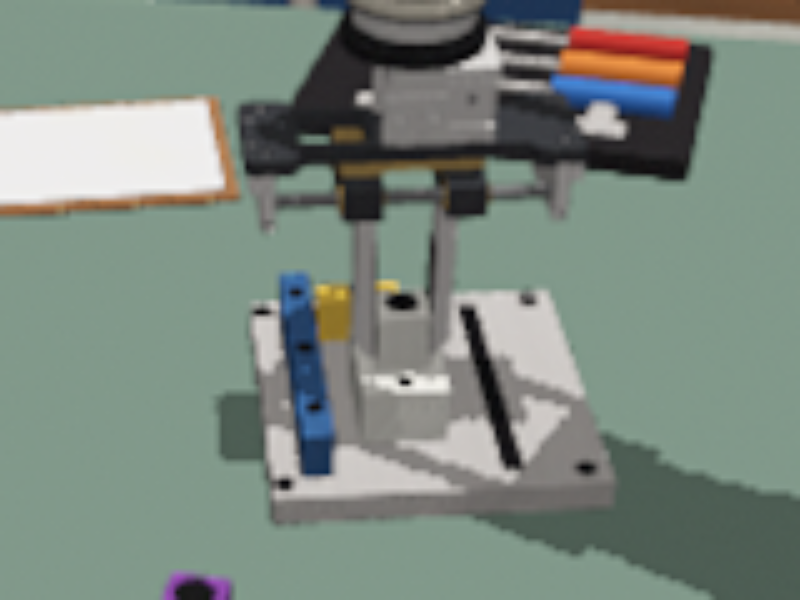

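It rests on the plate: Fz went from −5.8 to +2.7 N, and the view shows it clear of both fence and stop. The moment reading suggests a slight tilt in the grip, so I'll release and regrip to let it sit flat.

Request:
drive_tool --series '[[[0,0,0,0,0,0,45],[0,0,0,0,0,0,45],[0,0,0,0,0,0,45],[0.001,0,0,0,0,0.1,45],[0.002,0,0,0,0,0.2,45],[0.002,0,0,0,0,0.2,45],[0.002,0,0,0,0,0.2,45],[0.002,0,0,0,0,0.2,20],[0.002,0,0,0,0,0.2,0],[0.002,0,0,0,0,0.2,0],[0.002,0,0,0,0,0.2,0],[0.002,0,0,0,0,0.2,0],[0.002,0,0,0,0,0.2,0],[0.002,0,0,0,0,0.2,0]]]'

```text
time: 9.45
tool_pos: [0.5302, -0.1487, 0.0591]
ee_rot: [3.141, 0.001, 1.822]
wrist_force: [-0.4, -0.6, -0.7]
width: 0.0298
```

Run:
```python
from h import *
from bench import robot
o=robot.get_obs();print(o["tool_pos"],o["ee_rot"],o["wrist_force"],o["wrist_torque"],o["width"],to_plate(o["tool_pos"]))
for n in("side","top"):
    s=robot.snapshot(n); W=world(s);Z=W[...,2]
    c=to_plate(W)-to_plate(o["tool_pos"]); hsv=cv2.cvtColor(s["img"],cv2.COLOR_BGR2HSV)
    m=(Z>.05)&(Z<.062)&(abs(c[...,0])<.032)&(abs(c[...,1])<.045)&(hsv[...,1]<60)
    print(n,rect(W[m][:,:2]),m.sum(),np.median(Z[m]))
    p=to_plate(W)
    b=(hsv[...,0]>100)&(hsv[...,0]<120)&(hsv[...,1]>140)&(Z>.03)&(Z<.06)&(abs(p[...,0])<.1)&(abs(p[...,1])<.1)
    print(" fence",rect(W[b][:,:2]),b.sum())
step(o,[*plate(.0341+.003,.021),o["tool_pos"][2]],104.3)
```

```text
[ 0.53023981 -0.14868181  0.05908551] [3.14140087e+00 5.04807144e-04 1.82230168e+00] [-0.35219751 -0.63793801 -0.67719679] [0.01390508 0.04935688 0.00877941] 0.02983870838826141 [0.01866895 0.0208531 ]
side (array([ 528.2, -142.8]), array([50. , 65.1]), 14.6) 151 0.056697379015968434
 fence (array([ 585.5, -151.7]), array([ 14.9, 166.2]), 14.0) 209
top (array([ 522.6, -126.8]), array([50.1, 27.1]), 13.5) 212 0.055710090088243985
 fence (array([ 569.8, -103.9]), array([17.1, 62. ]), 14.2) 218
t 9.45 rv [0.    0.001 0.002] cm [0.01 1.84 0.  ]
```

Flat, no residual moment, foot top at 56 mm. Tool +y points to the fence and tool −x to the stop. The fence gap is about 15 mm, so I'll approach with a light downward press.

Request:
drive_tool --series '[[[0,0,0,0,0.2,0.05,0],[0,0,0,0,0.4,0.1,0],[0,0,0,0,0.7,0.1,0],[0,0,0,0,1.0,0.1,0],[0,0,0,0,1.2,0.1,0],[0,0,0,0,1.3,0.1,0],[0,0,0,0,1.3,0.1,0],[0,0,0,0,1.3,0.1,0]]]'

```text
time: 10.35
tool_pos: [0.5429, -0.1459, 0.0591]
ee_rot: [3.142, 0.002, 1.822]
wrist_force: [-2.2, -1.3, 5.2]
width: 0.0299
```

```bash
cat > st.py <<'E'
from h import *
from bench import robot
o=robot.get_obs();R=Ro.from_euler('z',FY,degrees=True)
print("t",round(o["time"],2),"plate xy mm",np.round(to_plate(o["tool_pos"])*1000,2),"z",round(o["tool_pos"][2]*1000,2),"rpy",np.round(np.degrees(o["ee_rot"]),2),"F fixture axes",np.round(R.inv().apply(o["wrist_force"]),1),"M",np.round(R.inv().apply(o["wrist_torque"]),2),"w",round(o["width"],4))
E
python3 st.py
```

```text
t 10.35 plate xy mm [31.62 20.39] z 59.09 rpy [1.8000e+02 9.0000e-02 1.0441e+02] F fixture axes [-2.5 -0.7  5.2] M [0.07 0.58 0.05] w 0.0299
```

Request:
drive_tool --series '[[[0,0,0,0,0.1,0.1,0],[0,0,0,0,0.2,0.1,0],[0,0,0,0,0.3,0.1,0],[0,0,0,0,0.4,0.1,0],[0,0,0,0,0.4,0.1,0],[0,0,0,0,0.4,0.1,0]]]'

```text
time: 10.95
tool_pos: [0.5468, -0.1453, 0.0591]
ee_rot: [3.142, 0.002, 1.822]
wrist_force: [-3.1, -0.1, 6.0]
width: 0.0299
```

```bash
python3 st.py
```

```text
t 10.95 plate xy mm [35.54 20.06] z 59.09 rpy [1.800e+02 1.300e-01 1.044e+02] F fixture axes [-3.1  0.6  6. ] M [0.13 0.61 0.06] w 0.0299
```

Request:
drive_tool --series '[[[0,0,0,0,0.1,0.1,0],[0,0,0,0,0.2,0.1,0],[0,0,0,0,0.3,0.1,0],[0,0,0,0,0.3,0.1,0],[0,0,0,0,0.3,0.1,0]]]'

```text
time: 11.45
tool_pos: [0.5475, -0.1451, 0.0592]
ee_rot: [-3.137, 0.002, 1.822]
wrist_force: [-8.6, -1.7, 10.0]
width: 0.0296
```

```bash
python3 st.py
```

```text
t 11.45 plate xy mm [36.28 20.06] z 59.17 rpy [-1.7971e+02  1.1000e-01  1.0437e+02] F fixture axes [-8.7  0.5 10. ] M [ 0.29  1.54 -0.13] w 0.0296
```

Fence contact at plate x ≈ 36 mm: Fx is −8.7 N and motion has stalled. The end is still about 36 mm from the stop. I'll press more firmly, with a small counter-tilt.

Request:
drive_tool --series '[[[-0.003,0,0,0,0.25,0.12,0],[-0.006,0,0,0,0.35,0.15,0],[-0.008,0,0,0,0.4,0.15,0],[-0.008,0,0,0,0.4,0.15,0],[-0.008,0,0,0,0.4,0.15,0]]]'

```text
time: 11.95
tool_pos: [0.5476, -0.1451, 0.0592]
ee_rot: [-3.136, 0.001, 1.821]
wrist_force: [-12.6, -0.7, 13.4]
width: 0.0301
```

```bash
python3 st.py
python3 - <<'E'
from h import *
from bench import robot
o=robot.get_obs()
s=robot.snapshot("side"); cv2.imwrite("pics/s6.png",cv2.resize(s["img"][100:220,200:360],None,fx=5,fy=5,interpolation=cv2.INTER_CUBIC))
s=robot.snapshot("top"); cv2.imwrite("pics/t6.png",cv2.resize(s["img"][140:240,250:410],None,fx=5,fy=5,interpolation=cv2.INTER_CUBIC))
E
```

```text
t 11.95 plate xy mm [36.33 20.06] z 59.21 rpy [-1.7968e+02  8.0000e-02  1.0432e+02] F fixture axes [-12.4   2.4  13.4] M [ 0.39  2.57 -0.15] w 0.0301
```

View pics/s6.png

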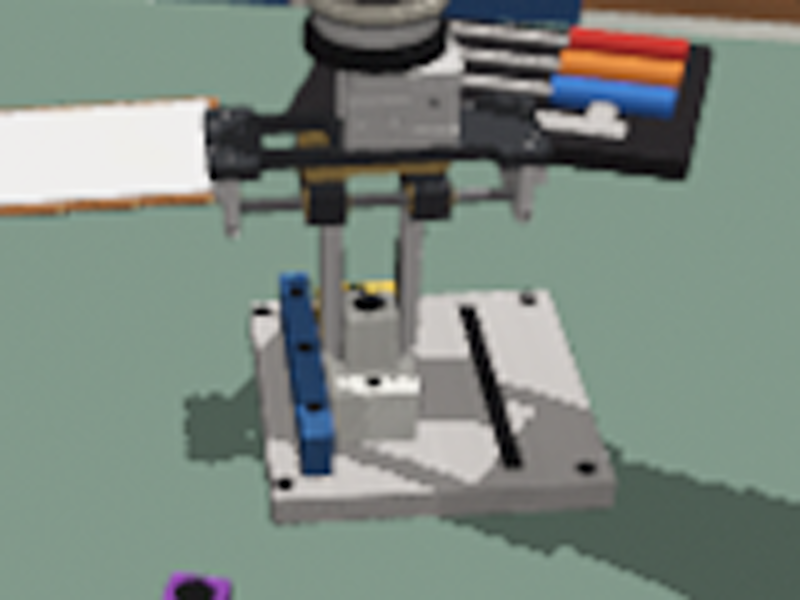

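View pics/t6.png

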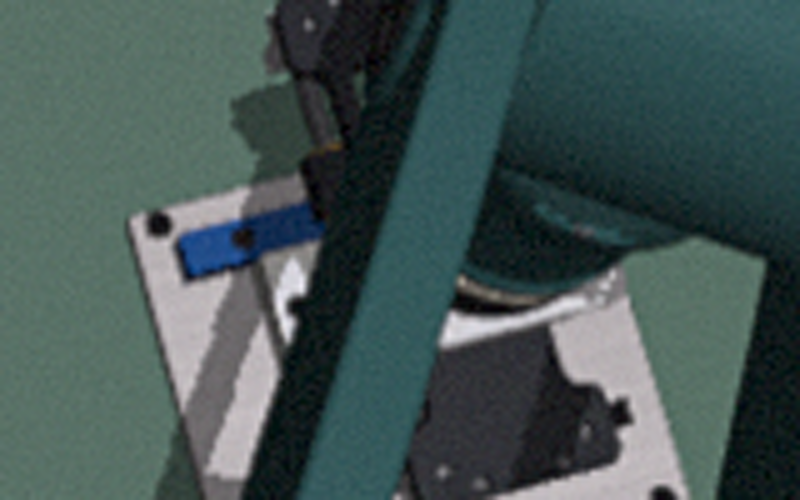

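The side view shows the foot flush along the fence (crop (335,400)) and still well clear of the yellow stop. An extra 4 N moved it only 0.05 mm. Now sliding along the fence while keeping the push.

Request:
drive_tool --series '[[[-0.008,0,0,-0.1,0.38,0.14,0],[-0.008,0,0,-0.3,0.38,0.14,0],[-0.008,0,0,-0.5,0.38,0.14,0],[-0.008,0,0,-0.7,0.38,0.14,0],[-0.008,0,0,-0.9,0.38,0.14,0],[-0.008,0,0,-1.1,0.38,0.14,0],[-0.008,0,0,-1.3,0.38,0.14,0],[-0.008,0,0,-1.5,0.38,0.14,0],[-0.008,0,0,-1.7,0.38,0.14,0],[-0.008,0,0,-1.9,0.38,0.14,0],[-0.008,0,0,-2.0,0.38,0.14,0],[-0.008,0,0,-2.0,0.38,0.14,0]]]'

```text
time: 13.25
tool_pos: [0.5514, -0.1604, 0.0593]
ee_rot: [-3.135, -0.007, 1.821]
wrist_force: [-15.5, 7.8, 17.0]
width: 0.0298
```

```bash
python3 st.py
```

```text
t 13.25 plate xy mm [36.29  4.27] z 59.35 rpy [-179.61   -0.42  104.35] F fixture axes [-13.1  11.4  17. ] M [ 1.98  2.54 -0.04] w 0.0298
```

Request:
drive_tool --series '[[[-0.006,-0.006,0,-0.45,0.28,0.05,0],[-0.006,-0.01,0,-0.55,0.28,0.06,0],[-0.006,-0.01,0,-0.7,0.28,0.06,0],[-0.006,-0.01,0,-0.85,0.28,0.06,0],[-0.006,-0.01,0,-1.0,0.28,0.06,0],[-0.006,-0.01,0,-1.15,0.28,0.06,0],[-0.006,-0.01,0,-1.3,0.28,0.06,0],[-0.006,-0.01,0,-1.45,0.28,0.06,0],[-0.006,-0.01,0,-1.6,0.28,0.06,0],[-0.006,-0.01,0,-1.6,0.28,0.06,0]]]'

```text
time: 14.25
tool_pos: [0.5545, -0.1728, 0.0593]
ee_rot: [-3.134, -0.004, 1.822]
wrist_force: [-11.5, 6.0, 11.5]
width: 0.0298
```

```bash
python3 st.py
python3 - <<'E'
from h import *
from bench import robot
s=robot.snapshot("side"); cv2.imwrite("pics/s7.png",cv2.resize(s["img"][100:220,200:360],None,fx=5,fy=5,interpolation=cv2.INTER_CUBIC))
E
```

```text
t 14.25 plate xy mm [36.25 -8.48] z 59.31 rpy [-179.56   -0.24  104.37] F fixture axes [-9.6  8.6 11.5] M [ 1.49  1.82 -0.09] w 0.0298
```

View pics/s7.png

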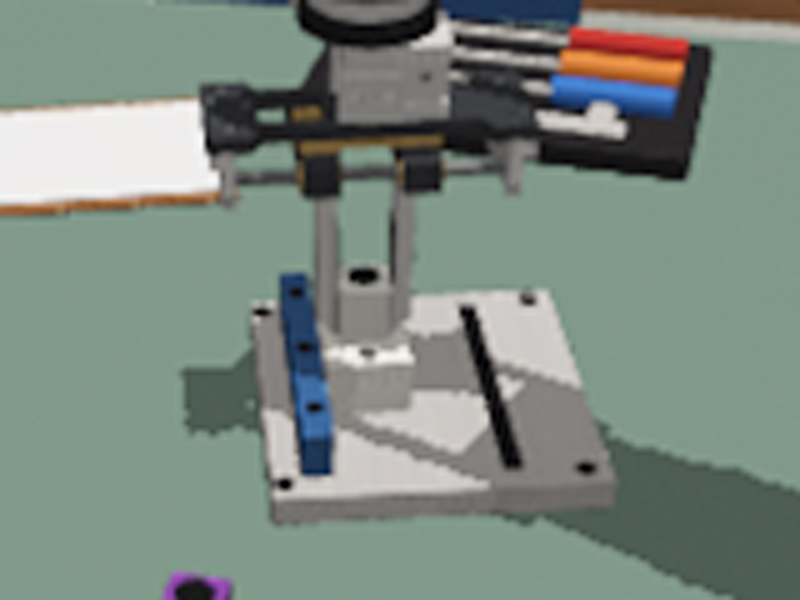

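The housing follows the gripper along the fence and still sits flat. About 7 mm is left to the stop.

Request:
drive_tool --series '[[[-0.01,-0.01,0,-0.4,0.28,0.06,0],[-0.012,-0.012,0,-0.5,0.28,0.06,0],[-0.012,-0.012,0,-0.6,0.28,0.06,0],[-0.012,-0.012,0,-0.7,0.28,0.06,0],[-0.012,-0.012,0,-0.8,0.28,0.06,0],[-0.012,-0.012,0,-0.9,0.28,0.06,0],[-0.012,-0.012,0,-1.0,0.28,0.06,0],[-0.012,-0.012,0,-1.0,0.28,0.06,0]]]'

```text
time: 15.1
tool_pos: [0.5561, -0.1792, 0.0591]
ee_rot: [-3.139, 0.001, 1.822]
wrist_force: [-12.2, 6.2, 9.8]
width: 0.0297
```

```bash
python3 st.py
```

```text
t 15.1 plate xy mm [ 36.16 -15.08] z 59.13 rpy [-1.7984e+02  3.0000e-02  1.0438e+02] F fixture axes [-10.3   9.    9.8] M [ 1.58  1.81 -0.08] w 0.0297
```

Request:
drive_tool --series '[[[-0.008,-0.008,0,-0.35,0.28,0.08,0],[-0.008,-0.008,0,-0.45,0.28,0.08,0],[-0.008,-0.008,0,-0.55,0.28,0.08,0],[-0.008,-0.008,0,-0.55,0.28,0.08,0],[-0.008,-0.008,0,-0.55,0.28,0.08,0]]]'

```text
time: 15.6
tool_pos: [0.5565, -0.1809, 0.0591]
ee_rot: [-3.14, 0.001, 1.822]
wrist_force: [-12.2, 6.6, 12.2]
width: 0.03
```

```bash
python3 st.py
```

```text
t 15.6 plate xy mm [ 36.18 -16.84] z 59.12 rpy [-1.7991e+02  4.0000e-02  1.0440e+02] F fixture axes [-10.2   9.4  12.2] M [ 1.79  1.88 -0.13] w 0.03
```

Request:
drive_tool --series '[[[-0.008,-0.008,0,-0.4,0.28,0.06,0],[-0.008,-0.008,0,-0.5,0.28,0.06,0],[-0.008,-0.008,0,-0.6,0.28,0.06,0],[-0.008,-0.008,0,-0.65,0.28,0.06,0],[-0.008,-0.008,0,-0.65,0.28,0.06,0]]]'

```text
time: 16.1
tool_pos: [0.5565, -0.181, 0.0592]
ee_rot: [-3.14, -0.004, 1.823]
wrist_force: [-13.8, 14.0, 15.1]
width: 0.0299
```

```bash
python3 st.py
python3 - <<'E'
from h import *
from bench import robot
s=robot.snapshot("side"); cv2.imwrite("pics/s8.png",cv2.resize(s["img"][130:190,235:315],None,fx=10,fy=10,interpolation=cv2.INTER_CUBIC))
E
```

```text
t 16.1 plate xy mm [ 36.17 -16.91] z 59.17 rpy [-179.93   -0.24  104.44] F fixture axes [-9.9 17.  15.1] M [ 2.55  1.98 -0.28] w 0.0299
```

View pics/s8.png

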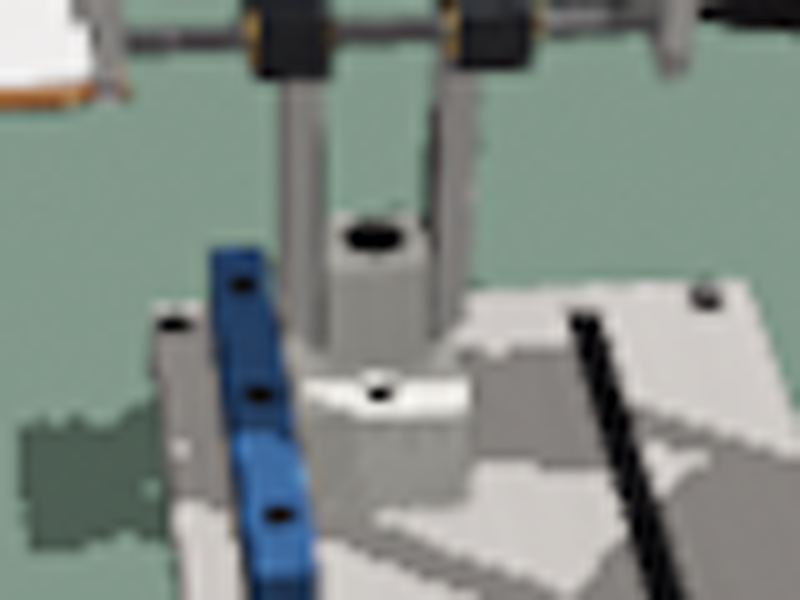

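Stop contact: motion stalled at y = −16.9 mm (expected about −15 to −17) while Fy rose to 17 N. Final firm hold against both, with the tilt trimmed.

Request:
drive_tool --series '[[[-0.005,-0.008,0.0,-0.6,0.3,0.08,0],[-0.006,-0.011,0.0,-0.6,0.36,0.08,0],[-0.006,-0.011,0.0,-0.6,0.36,0.08,0],[-0.006,-0.011,0.0,-0.6,0.36,0.08,0],[-0.006,-0.011,0.0,-0.6,0.36,0.08,0],[-0.006,-0.011,0.0,-0.6,0.36,0.08,0],[-0.006,-0.011,0.0,-0.6,0.36,0.08,0],[-0.006,-0.011,0.0,-0.6,0.36,0.08,0]]]'

```text
time: 16.95
tool_pos: [0.5565, -0.181, 0.0592]
ee_rot: [-3.137, -0.005, 1.823]
wrist_force: [-15.3, 10.6, 15.7]
width: 0.0302
```

```bash
python3 st.py
python3 - <<'E'
from h import *
from bench import robot
o=robot.get_obs()
for n in("side","top"):
    s=robot.snapshot(n); cv2.imwrite(f"pics/{n}9.png",s["img"]); W=world(s);Z=W[...,2];hsv=cv2.cvtColor(s["img"],cv2.COLOR_BGR2HSV)
    c=to_plate(W)-to_plate(o["tool_pos"])
    m=(Z>.05)&(Z<.063)&(abs(c[...,0])<.027)&(abs(c[...,1]-.0)<.045)&(hsv[...,1]<45)
    print(n,rect(W[m][:,:2]),m.sum(),np.median(Z[m]))
    m=(Z>.086)&(Z<.098)&(abs(c[...,0])<.014)&(abs(c[...,1])<.03)
    print("necktop",rect(W[m][:,:2]),m.sum(),np.median(Z[m]))
    if m.sum()>20:
        A=np.c_[c[m],np.ones(m.sum())]; print("slopes deg",np.degrees(np.linalg.lstsq(A,Z[m],rcond=None)[0][:2]))
E
python3 st.py
```

```text
t 16.95 plate xy mm [ 36.18 -16.94] z 59.2 rpy [-179.76   -0.3   104.46] F fixture axes [-12.2  14.   15.7] M [ 2.57  2.14 -0.25] w 0.0302
side (array([ 557.7, -180.9]), array([50.8, 82.4]), 15.6) 150 0.05738236896162642
necktop (array([ 554.7, -176. ]), array([25.7, 29.9]), 8.2) 71 0.09320897758875538
slopes deg [-1.06587863 -9.020611  ]
top (array([ 550.2, -159.8]), array([52.3, 29.6]), 12.4) 295 0.05585309536838123
necktop (array([ 554.3, -170.7]), array([26.4, 10.8]), 11.9) 67 0.09215528102333073
slopes deg [ -3.09703178 -14.92148141]
t 17.05 plate xy mm [ 36.2  -16.94] z 59.2 rpy [-179.77   -0.3   104.46] F fixture axes [-12.6  15.   15.8] M [ 2.64  2.18 -0.35] w 0.03
```

View pics/side9.png

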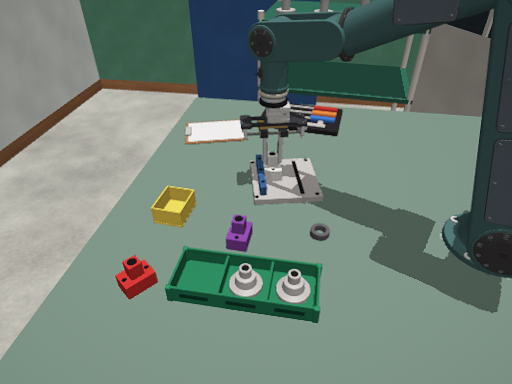

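The side view shows the housing in the corner of fence and stop at about (274,172). The hubs, bin, ring and look-alikes haven't moved. The forces are steady, so I'm handing in.

```bash
python3 -c "
from bench import robot
print(robot.close_job())"
```

```text
the job is handed in; nothing more can be done
None
```

I took the aluminium housing from the tray and set it flat on the plate, about 15 mm from the fence and 36 mm from the stop. I pushed it flush to the blue fence first, then slid it about 37 mm along the fence to the yellow stop. I handed it in at about 17 s, still gripped and pressed.

**Checks that passed**
- **Pressing:** it held about 12 N on the fence, 15 N towards the stop (part of that is friction) and 16 N downward. Position was steady to 0.02 mm between the last two readings.
- **Seating:** motion stalled at both contacts. The slide length matched the distance to the stop measured beforehand. The neck top read about 92–93 mm, where 92 mm is expected.
- **Grip and other parts:** the fingers were at 30 mm on the neck. The other parts looked unmoved in the last side picture.

**Checks that disagreed or were weak**
- **Fence position:** contact came about 2 mm further along than the pictures predicted, which is within the calibration error.
- **Flatness:** the tool leaned about 0.3° under load. The slope fit on the neck top was unusable because the mask picked up edge pixels. Flatness therefore rests on the measured heights and the pictures.
- **Stop contact:** the arm hid the stop in the last top view and the housing hid it in the side view. Contact there is judged from force and stall only.

I also opened the gripper once, right after setting the housing down, to let it sit flat. I regripped it before any pushing.

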